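# Match the loose hinge leaf to the thimble rack and hold it for the pin

### The arm

A 6-joint arm with a two-finger parallel gripper is mounted at the origin on the work surface. World frame = base frame: x ahead of the robot, y to its left, z up, the work surface at z = 0. Lengths are in m, angles in rad, forces in N, time in s.
With the tool pointing down it reaches from about 0.375 to 0.9 m from the base axis. Payload 3.1 kg.
Tool frame: the origin (TCP) lies midway between the tips of the shut fingers; the grasp point (between the pads) lies 19 mm behind it; x points along the fingers, z is the direction in which the jaws open and shut, and the axes are right-handed (so a half turn about x gives the same grasp; the last joint's range is limited). The gripper opens to 87 mm and grips with 3 to 60 N. Pads are 19 mm wide; open, the fingers measure 117 mm over their backs; the gripper's body (75 mm by 190 mm) begins 51 mm behind the grasp point.
Start: joints at [1.105, 0.527, 1.433, -0, 1.181, -0.178], TCP at [0.177, 0.599, 0.223] pointing down, gripper open.
Joint ranges: [-3.08, 3.08], [-0.75, 2.2], [0.22, 2.44], [-1.43, 4.57], [0, 2.65], [-2.85, 2.85]. Speed limits (rad/s): [2.79, 2.79, 3.14, 3.14, 3.14, 3.14].

### API

Orientations are given as a unit quaternion [x, y, z, w].
In Python, from rig import readout, imaging, robot gives the robot as it stands. The module is installed in compiled form; this text tells all that it offers.
- The arm moves only by the tool play_rows, never from a script. Its argument "rows" is text: rows parted by semicolons, each of 7 numbers parted by spaces: the turn, a rotation vector about the tool's x, y, z in rad, then the shift along the tool's x, y, z in mm, then the closure, from 0 (fully open) to 1 (shut). In form: ax ay az tx ty tz gripper; .... A call has 1 to 8 rows; each row shifts and turns the commanded pose from where the row before left it, along the tool's axes as they then stand; what a row does not reach is not made up. A row lasts 1/12 s, in which the tool goes at most 41.7 mm and 7.16 degrees, less where a joint would pass 70% of its speed; a pose out of reach is approached as far as the arm can. A call with a gripper value outside its range is refused whole. The fingers move at their own pace and stop on an object; "squeeze" is the grip in N (left out, the last holds). Time passes only in rows, so rows that do not move let the fingers close. It gives the time, the measured TCP pose, the force and the opening at its end, in the units of the state.
- readout.get_obs(): the state, without advancing time (a new reading comes with each control period).
- imaging.camera(name): name is "scene" or "top" or "wrist"; returns the picture (400x640x3 uint8, blue, green, red); there is no depth.
- imaging.camera_info(name): a dict with "K" (3x3 intrinsics, pixels), "k1" (the pictures are not rectified: a ray, as slopes to the right and down, at radius r is drawn at 1 + k1 r^2 times it, then the intrinsics apply), "world_to_cam" (4x4, takes a point from world to camera coordinates). Camera axes: x right, y down, z forward; pixel columns grow to the right and rows downward; lengths in m; the calibration is good to about 2 mm. A picture is of the moment at which its call begins: read the wrist's pose just before it. camera_info takes no time and is no camera call; for the wrist camera it gives the pose at the moment of the call.
- robot.hand_in(): hands the job in, once; it reports no verdict.
The state is a dict: "time": time; "q": joint angles; "joint_velocities": joint speeds; "joint_torque": joint torques, N m; "position": TCP position; "tool_rot": TCP orientation; "ft_force": force on the tool from outside, world axes, zero at the start; "moment": the same for the moment, N m; "grip_width": finger opening in m.
Only numpy, scipy, OpenCV 4.12 (cv2) and the standard library are available. Lean on these libraries where they do the work, as an engineer would, in place of code of your own. Each camera call takes 0.05 s, during which the arm holds its last target. There are 200 camera calls.

### The job

Lift the loose wooden hinge leaf out of the plywood tray and bring its single knuckle into the gap between the two knuckles on top of the thimble rack, from the robot's side, so that the three holes line up and the waiting brass pin could be pushed straight through. Finish while still holding the leaf there, level, still and carried by the gripper alone, its flat part pointing straight out in front of the rack and not pushing against the rack. Leave the two loose thimbles, the jar and the cup hook where they are.

Things in the scene. Friction and masses are not known exactly. Their poses are not given: they have to be found in the camera images.
- leaf_grip (a point): Centre of the flat part of the loose wooden hinge leaf (75 g), half-way up. The flat part is a block 70 mm long (leaf x), 44 mm wide (leaf y), 20 mm thick (leaf z, up); pinch it across its 44 mm width. It lies flat on the tray's floor, its underside 10 mm below this point. A 24 mm wide neck leads in +x to a single drilled knuckle, whose axis runs along leaf y.
- leaf_knuckle (a point): Centre of the loose leaf's knuckle: 57 mm in leaf +x from and 5 mm above the flat part's centre. The knuckle is a wooden barrel along leaf y, 24 mm long, 30 mm outside diameter, with a 16 mm through hole. Same axes as the flat part. Its lowest point is flush with the leaf's underside.
- rack_gap (a point): Mid-gap point on the hole axis of the rack's two knuckles, 115 mm above the bench; the loose knuckle's centre belongs here, axes parallel. y: hole axis, x: from the robot's side into the rack, z up. Gap 32 mm wide, open above, below and in front; 23 mm behind the axis is the fixed leaf. Fixed knuckles: 26 mm long, 30 mm diameter, 16 mm hole. A 9 mm pin is started in the +y one, sticking out 40 mm, outward.
- rack: Wooden thimble rack section fixed to the bench: an open frame 56 mm deep (x), 240 mm wide (y), 100 mm high, two shelves with a few fixed porcelain thimbles, and a hinge leaf on top reaching 120 mm (knuckles 130 mm) height. Origin at the centre of its underside; the hinge axis lies 45 mm in front (-x) of the origin. It may stand on the left or right.
- tray: Fixed open plywood tray, 210 x 210 mm outside, 35 mm high, walls and floor 5 mm thick; origin at the centre of its underside. Holds the loose leaf and nothing else.
- thimble_a: Loose porcelain thimble, 23 mm diameter, 25 mm high, standing on the bench; origin at the centre of its underside. Bystander.
- thimble_b: Another such thimble. Bystander.
- jar: Green glass jar with lid, 60 mm diameter, 85 mm high; origin at the centre of its underside. Bystander.
- cup_hook: Brass cup hook standing on its 30 mm round plate, 45 mm high; origin at the centre of its underside. Bystander.

How it is judged:
By the outcome, as a careful person would: the job done as asked, in the order asked, and still so for the second after the job is handed in, while the arm keeps its last pose, push and grip.
It also fails if it takes over 40 s, if anything falls off the work surface, if the arm or the gripper's body presses on something with over 40 N, if the wrist force passes 120 N, or if a joint passes its speed limit or range.

## Working session

There is one attempt and no reset: what is moved stays moved. The work goes in short steps, Python scripts to look and compute and a tool call to move; the robot and the scene stay as the last step left them, time stands still between calls to the robot, and variables do not carry over. Pictures are saved under pics/ and viewed, about 8 in all and at most 12, crops included, and the job is handed in when it is done.

Besides the shell and the picture viewer there is one more tool, called after "Request:" by a JSON object that holds its "name" and its "arguments". play_rows: Moves the arm, as the interface text tells. Its arguments: {"type":"object","properties":{"rows":{"type":"string"},"squeeze":{"type":"number"}},"required":["rows"]}

```bash
mkdir -p pics
python3 - <<'E'
from rig import readout, imaging
import cv2, numpy as np
np.set_printoptions(precision=4,suppress=True)
print(readout.get_obs())
for n in ("top","scene","wrist"):
    i=imaging.camera_info(n); print(n,i)
    cv2.imwrite(f"pics/{n}0.png",imaging.camera(n))
E
```

```text
{'time': 0.0, 'q': array([ 1.1055,  0.5285,  1.4339, -0.    ,  1.1814, -0.1785]), 'joint_velocities': array([ 0.0004, -0.0003, -0.0013, -0.0012, -0.0002, -0.001 ]), 'joint_torque': array([  0.0002, -44.0046, -17.6591,   0.0632,   0.0584,  -0.0002]), 'position': array([0.1764, 0.5988, 0.2216]), 'tool_rot': array([-0.4238,  0.567 ,  0.4231,  0.5656]), 'ft_force': array([-0.5938, -0.3054,  0.6743]), 'moment': array([-0.0204,  0.0162, -0.0328]), 'grip_width': 0.08733864355909732}
top {'K': array([[460.7585,   0.    , 312.1924],
       [  0.    , 460.7585, 199.4749],
       [  0.    ,   0.    ,   1.    ]]), 'k1': 0.04287446780319933, 'world_to_cam': array([[-0.0231, -0.9997, -0.0069,  0.0251],
       [-0.9922,  0.0238, -0.1224,  0.5966],
       [ 0.1226,  0.004 , -0.9925,  0.8436],
       [ 0.    ,  0.    ,  0.    ,  1.    ]])}
scene {'K': array([[407.977 ,   0.    , 311.9795],
       [  0.    , 407.977 , 199.1196],
       [  0.    ,   0.    ,   1.    ]]), 'k1': -0.031156649006869618, 'world_to_cam': array([[-0.2387,  0.971 ,  0.0088,  0.1273],
       [ 0.7429,  0.1884, -0.6423, -0.3767],
       [-0.6254, -0.1468, -0.7664,  1.1378],
       [ 0.    ,  0.    ,  0.    ,  1.    ]])}
wrist {'K': array([[285.0159,   0.    , 313.7762],
       [  0.    , 285.0159, 200.3041],
       [  0.    ,   0.    ,   1.    ]]), 'k1': -0.03978352876878816, 'world_to_cam': array([[ 0.2827,  0.9592, -0.0025, -0.6235],
       [ 0.9298, -0.2734,  0.2465, -0.0299],
       [ 0.2358, -0.072 , -0.9691,  0.3894],
       [ 0.    ,  0.    ,  0.    ,  1.    ]])}
```

View pics/top0.png

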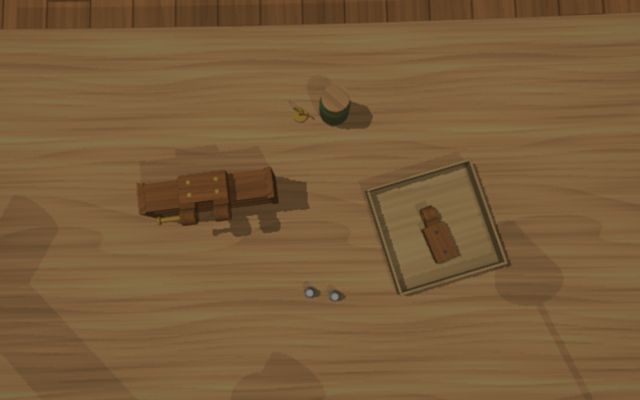

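View pics/scene0.png

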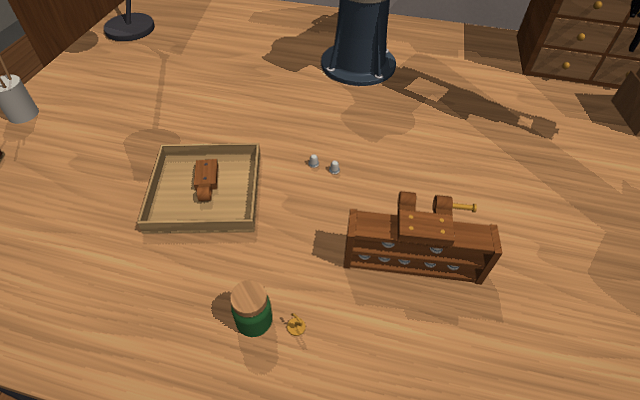

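```bash
cat > h.py <<'E'
import numpy as np, cv2
from rig import readout, imaging
from scipy.spatial.transform import Rotation as R
np.set_printoptions(precision=4,suppress=True)
def ray(info,uv):
    d=np.array([info["k1"],0,0,0,0.])
    p=cv2.undistortPoints(np.array(uv,float).reshape(-1,1,2),info["K"],d).reshape(-1,2)
    T=info["world_to_cam"]; Rm=T[:3,:3]
    return -Rm.T@T[:3,3], np.c_[p,np.ones(len(p))]@Rm
def atz(info,uv,z):
    c,d=ray(info,uv); z=np.broadcast_to(z,len(d)); return c+d*((z-c[2])/d[:,2])[:,None]
def proj(info,P):
    T=info["world_to_cam"]
    return cv2.projectPoints(np.array(P,float).reshape(-1,3),cv2.Rodrigues(T[:3,:3])[0],T[:3,3],info["K"],np.array([info["k1"],0,0,0,0.]))[0].reshape(-1,2)
def crop(img,x0,y0,x1,y1,s,name):
    cv2.imwrite(name,cv2.convertScaleAbs(cv2.resize(img[y0:y1,x0:x1],None,fx=s,fy=s,interpolation=cv2.INTER_CUBIC),alpha=1.8))
E
python3 - <<'E'
from h import *
im=cv2.imread("pics/top0.png")
a=cv2.resize(im[160:230,130:290],None,fx=5,fy=5,interpolation=cv2.INTER_CUBIC)
b=cv2.resize(im[200:270,410:570],None,fx=5,fy=5,interpolation=cv2.INTER_CUBIC)[:250*1+100]
b=b[:, :400]; c=cv2.imread("pics/scene0.png")[185:255,400:480]
c=cv2.resize(c,None,fx=5,fy=5,interpolation=cv2.INTER_CUBIC)[:250]
m=np.zeros((600,800,3),np.uint8); 
a=cv2.resize(im[165:225,130:290],None,fx=5,fy=5,interpolation=cv2.INTER_CUBIC)
m[:300]=a
b=cv2.resize(im[200:270,410:490],None,fx=4.285714,fy=4.285714,interpolation=cv2.INTER_CUBIC)
m[300:300+b.shape[0],:b.shape[1]]=b[:300]
m[300:550,400:800]=c
cv2.imwrite("pics/c1.png",cv2.convertScaleAbs(m,alpha=1.7))
E
```

```text
(no output)
```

View pics/c1.png

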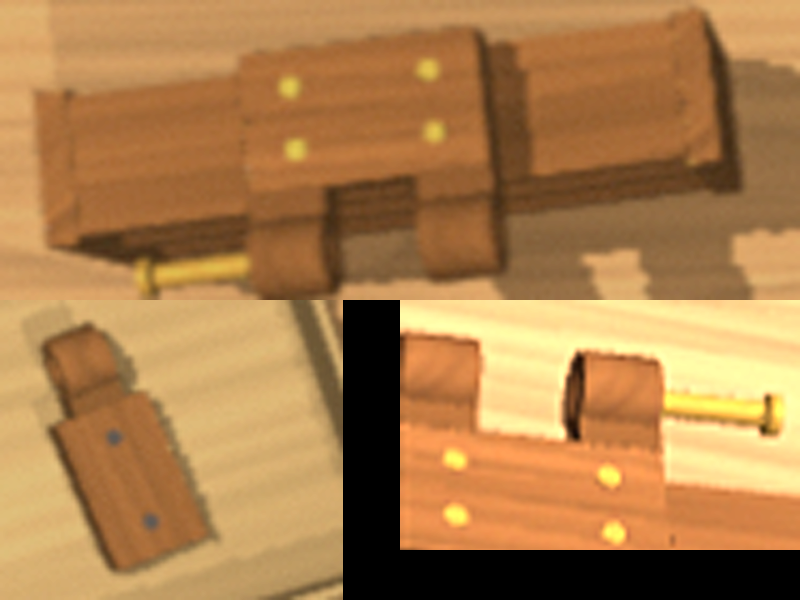

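Run:
```python
from h import *
i=imaging.camera_info("top"); print("cam",ray(i,[[0,0]])[0])
A=lambda p:[(x/5+130,y/5+165) for x,y in p]
B=lambda p:[(x/4.2857+410,(y-300)/4.2857+200) for x,y in p]
r=atz(i,A([(36,92),(48,246),(695,12),(715,162)]),.1); print("rack",r[:,:2], r.mean(0))
d=r[0]-r[2];print(np.linalg.norm(d),np.degrees(np.arctan2(d[1],d[0])))
l=atz(i,A([(240,58),(482,30)]),.12);print("fixleaf back",l[:,:2],np.linalg.norm(l[0]-l[1]))
s=atz(i,A([(289,87),(428,69),(433,132),(295,150)]),.12);print("screws",s[:,:2],s.mean(0))
k=atz(i,A([(288,243),(457,230)]),.13);print("knuckle top approx",k[:,:2])
f=atz(i,B([(52,428),(150,392),(212,538),(115,572)]),.025);print("leaf",f[:,:2],f.mean(0))
d=f[0]-f[3];e=f[1]-f[2];w=f[0]-f[1];print(np.linalg.norm(d),np.linalg.norm(e),np.linalg.norm(w),[np.degrees(np.arctan2(v[1],v[0])) for v in(d,e,w)])
s=atz(i,B([(114,437),(150,521)]),.025);d=s[0]-s[1];print("lscrew",s[:,:2],s.mean(0),np.degrees(np.arctan2(d[1],d[0])))
o=readout.get_obs();print(R.from_quat(o["tool_rot"]).as_matrix())
```

```text
cam [0.4892 0.0074 0.9104]
rack [[0.6254 0.3204]
 [0.5704 0.3149]
 [0.6488 0.0866]
 [0.5946 0.0802]] [0.6098 0.2005 0.1   ]
0.23494024623124987 95.72697245534974
fixleaf back [[0.6324 0.2427]
 [0.6403 0.1588]] 0.08418866007242021
screws [[0.6218 0.2256]
 [0.627  0.1776]
 [0.6048 0.1758]
 [0.5997 0.2234]] [0.6133 0.2006 0.12  ]
knuckle top approx [[0.5664 0.2227]
 [0.5695 0.1655]]
leaf [[ 0.5349 -0.1978]
 [ 0.55   -0.2421]
 [ 0.4848 -0.2654]
 [ 0.4708 -0.222 ]] [ 0.5101 -0.2318  0.025 ]
0.06848668497540672 0.06917462675485525 0.0468151184053733 [np.float64(20.676567873628937), np.float64(19.637412144581752), np.float64(108.80462939758448)]
lscrew [[ 0.5303 -0.225 ]
 [ 0.4928 -0.2387]] [ 0.5116 -0.2318  0.025 ] 20.030949689745515
[[-0.0007 -0.9592  0.2829]
 [-0.0015  0.2829  0.9592]
 [-1.      0.0003 -0.0016]]
```

Request:
{"name": "play_rows", "arguments": {"rows": "-0.106 0 0 0 0 0 0; -0.106 0 0 0 0 0 0; -0.106 0 0 0 0 0 0; -0.106 0 0 0 0 0 0; -0.106 0 0 0 0 0 0; -0.106 0 0 0 0 0 0; 0 0 0 0 -20 -30 0; 0 0 0 0 -20 -35 0"}}

```text
time: 0.82
position: [0.2356, 0.553, 0.2222]
tool_rot: [-0.58, 0.404, 0.58, 0.404]
ft_force: [0.8, -0.6, 1.2]
grip_width: 0.0871
```

Request:
{"name": "play_rows", "arguments": {"rows": "0 0 0 0 -10 -40 0; 0 0 0 0 -10 -40 0; 0 0 0 0 0 -41 0; 0 0 0 0 0 -41 0; 0 0 0 0 0 -41 0; 0 0 0 0 0 -41 0; 0 0 0 0 0 -41 0; 0 0 0 0 0 -41 0"}}

```text
time: 1.48
position: [0.367, 0.2508, 0.2225]
tool_rot: [0.579, -0.405, -0.579, -0.405]
ft_force: [-0.0, 0.8, 0.6]
grip_width: 0.0872
```

Request:
{"name": "play_rows", "arguments": {"rows": "0 0 0 0 0 -41 0; 0 0 0 0 0 -41 0; 0 0 0 0 0 -41 0; 0 0 0 0 0 -41 0; 0 0 0 0 0 -41 0; 0 0 0 0 5 -41 0; 0 0 0 10 5 -41 0; 0 0 0 10 10 -39 0"}}

```text
time: 2.15
position: [0.4611, -0.0624, 0.2031]
tool_rot: [0.58, -0.405, -0.578, -0.406]
ft_force: [0.7, 0.1, 0.5]
grip_width: 0.087
```

Request:
{"name": "play_rows", "arguments": {"rows": "0 0 0 15 5 -37 0; 0 0 0 15 5 -37 0; 0 0 0 15 0 -37 0; 0 0 0 15 0 -36 0; 0 0 0 0 0 -30 0; 0 0 0 0 0 0 0; 0 0 0 0 0 0 0"}}

```text
time: 2.73
position: [0.5109, -0.2313, 0.1421]
tool_rot: [-0.579, 0.406, 0.579, 0.406]
ft_force: [0.4, 1.0, -0.4]
grip_width: 0.0871
```

Run:
```python
from h import *
i=imaging.camera_info("wrist"); im=imaging.camera("wrist"); cv2.imwrite("pics/w1.png",im)
o=readout.get_obs(); print(o["position"],R.from_quat(o["tool_rot"]).as_matrix()); np.save("w1T.npy",i["world_to_cam"])
c,s=np.cos(np.radians(20)),np.sin(np.radians(20)); P=[]
for a,b in [(-35,-22),(-35,22),(35,22),(35,-22),(0,0)]: P.append([.511+(a*c-b*s)/1e3,-.232+(a*s+b*c)/1e3,.025])
print(proj(i,P)); print(proj(i,o["position"]))
cv2.imwrite("pics/w1b.png",cv2.convertScaleAbs(im[:,:],alpha=1.7))
```

```text
[ 0.5101 -0.2296  0.1422] [[-0.0013 -0.9401 -0.341 ]
 [ 0.0012 -0.341   0.9401]
 [-1.      0.0008  0.0016]]
[[290.6942 161.8234]
 [335.7811 161.7178]
 [334.6633 229.4454]
 [292.1965 229.5321]
 [313.3342 196.64  ]]
[[317.2271 241.7593]]
```

View pics/w1b.png

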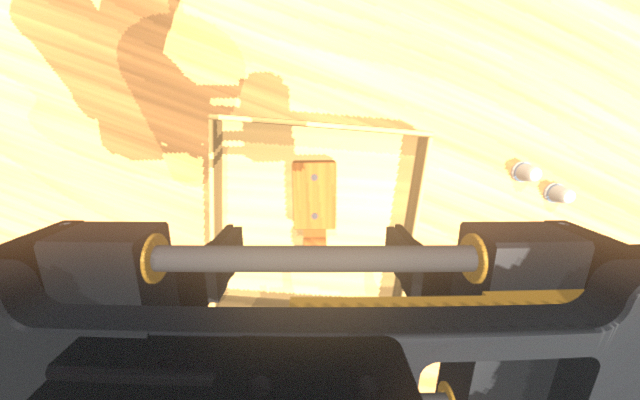

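Request:
{"name": "play_rows", "arguments": {"rows": "0 0 0 30 0 -2.5 0; 0 0 0 35 0 0 0; 0 0 0 35 0 0 0; 0 0 0 25 0 0 0; 0 0 0 7 0 0 0; 0 0 0 0 0 0 0; 0 0 0 0 0 0 0.3; 0 0 0 0 0 0 0.5", "squeeze": 30}}

```text
time: 3.45
position: [0.5126, -0.2321, 0.0126]
tool_rot: [0.581, -0.405, -0.578, -0.405]
ft_force: [-0.6, 0.7, -0.0]
grip_width: 0.0799
```

Request:
{"name": "play_rows", "arguments": {"rows": "0 0 0 0 0 0 0.8; 0 0 0 0 0 0 1; 0 0 0 0 0 0 1; 0 0 0 0 0 0 1; 0 0 0 0 0 0 1; 0 0 0 0 0 0 1; 0 0 0 0 0 0 1; 0 0 0 0 0 0 1", "squeeze": 30}}

```text
time: 4.12
position: [0.5115, -0.2319, 0.011]
tool_rot: [0.579, -0.406, -0.579, -0.406]
ft_force: [-0.9, -0.2, 3.7]
grip_width: 0.0438
```

Request:
{"name": "play_rows", "arguments": {"rows": "0 0 0 -10 0 0 1; 0 0 0 -25 0 0 1; 0 0 0 -35 0 0 1; 0 0 0 -35 0 0 1; 0 0 0 -35 0 0 1; 0 0 0 -30 0 0 1; 0 0 0 -10 0 0 1; 0 0 0 0 0 0 1", "squeeze": 40}}

```text
time: 4.78
position: [0.5131, -0.2329, 0.194]
tool_rot: [0.582, -0.406, -0.577, -0.405]
ft_force: [0.9, -0.9, -1.3]
grip_width: 0.0438
```

Request:
{"name": "play_rows", "arguments": {"rows": "0 0 0 0 -4 20 1; 0 0 0 0 -7 32 1; 0 0 0 0 -8 38 1; 0 0 0 0 -8 38 1; 0 0 0 0 -8 38 1; 0 0 0 0 -8 38 1; 0 0 0 0 -8 38 1; 0 0 0 0 -8 38 1"}}

```text
time: 5.45
position: [0.4688, 0.0532, 0.1887]
tool_rot: [-0.578, 0.407, 0.581, 0.405]
ft_force: [0.8, 0.9, -0.9]
grip_width: 0.0435
```

Request:
{"name": "play_rows", "arguments": {"rows": "0 0 0 0 -8 38 1; 0 0 0 0 -8 38 1; 0 0 0 0 -8 36 1; 0 0 0 0 0 20 1; 0.08 0 0 0 0 0 1; 0.08 0 0 0 0 0 1; 0.084 0 0 0 0 0 1; 0 0 0 0 0 0 1"}}

```text
time: 6.12
position: [0.4467, 0.1837, 0.1887]
tool_rot: [-0.524, 0.475, 0.527, 0.472]
ft_force: [0.3, 0.1, -1.8]
grip_width: 0.0434
```

Run:
```python
from h import *
o=readout.get_obs(); print(o["position"],R.from_quat(o["tool_rot"]).as_matrix(),o["ft_force"],o["moment"],o["grip_width"])
m=[]
for n,(x0,y0,x1,y1) in (("top",(130,160,290,280)),("scene",(340,120,500,240))):
    im=imaging.camera(n); cv2.imwrite(f"pics/{n}2.png",im)
    m.append(cv2.resize(im[y0:y1,x0:x1],None,fx=5,fy=5,interpolation=cv2.INTER_CUBIC))
cv2.imwrite("pics/c2a.png",cv2.convertScaleAbs(m[0],alpha=1.7));cv2.imwrite("pics/c2b.png",cv2.convertScaleAbs(m[1],alpha=1.2))
```

```text
[0.4467 0.1837 0.1887] [[-0.0048 -0.9945 -0.1043]
 [-0.0007 -0.1043  0.9945]
 [-1.      0.0049 -0.0002]] [ 0.3243  0.0561 -1.804 ] [-0.0085  0.0195  0.001 ] 0.043447032361017435
```

View pics/c2b.png

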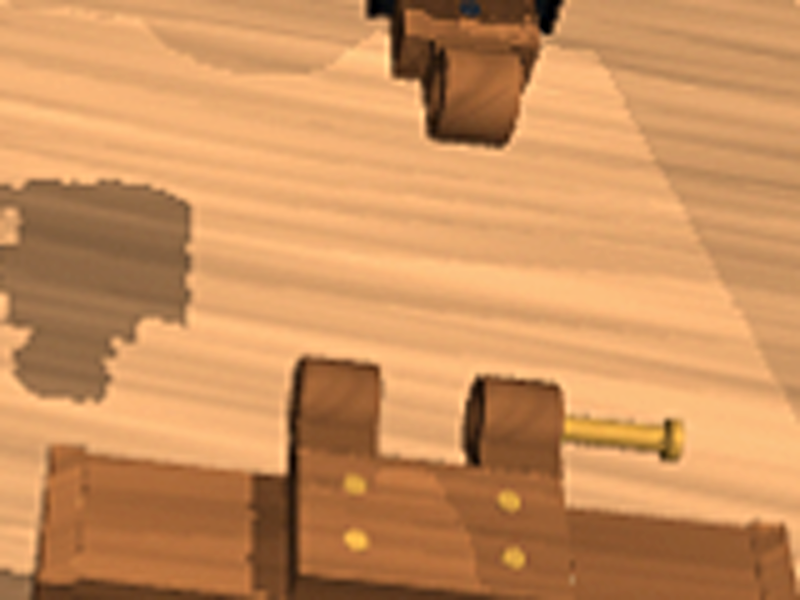

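```bash
cat >> h.py <<'E'
def cyl(p,yaw,y0,y1,r=.015,tilt=0):
    a=np.linspace(0,2*np.pi,41); c,s=np.cos(yaw),np.sin(yaw); out=[]
    for y in (y0,y1):
        L=np.c_[r*np.cos(a),np.full(41,y),r*np.sin(a)]
        out.append(np.c_[p[0]+L[:,0]*c-L[:,1]*s,p[1]+L[:,0]*s+L[:,1]*c,p[2]+L[:,2]])
    return out
def overlay(im,info,curves,box,s,name,al,col=(0,255,0)):
    x0,y0,x1,y1=box
    g=cv2.convertScaleAbs(cv2.resize(im[y0:y1,x0:x1],None,fx=s,fy=s,interpolation=cv2.INTER_CUBIC),alpha=al)
    for C in curves:
        q=(proj(info,C)-[x0,y0]+.5)*s-.5
        cv2.polylines(g,[np.round(q).astype(int).reshape(-1,1,2)],False,col,1)
    cv2.imwrite(name,g)
E
python3 - <<'E'
from h import *
t=imaging.camera_info("top"); sc=imaging.camera_info("scene")
S=lambda p:[(x/5+340,y/5+120) for x,y in p]
s=atz(sc,S([(514,557),(357,540),(355,483),(510,500)]),.12); print("scene screws",s[:,:2],s.mean(0))
d=s[0]-s[1];print(np.degrees(np.arctan2(d[1],d[0])))
k=atz(sc,S([(50,447),(785,525)]),.1);print("rack front top corners",k[:,:2],k.mean(0),np.degrees(np.arctan2(*(k[1]-k[0])[1::-1])))
k=atz(sc,S([(300,570),(572,585)]),.12);print("fixleaf back?",k[:,:2])
k=atz(sc,S([(300,357),(378,366),(484,377),(560,383)]),.13);print("knuckle tops",k[:,:2])
yaw=np.radians(6);g=np.array([.566,.196,.115])
cur=cyl(g,yaw,-.042,-.016)+cyl(g,yaw,.016,.042)
o=readout.get_obs();p=o["position"]; u=np.array([np.cos(yaw),np.sin(yaw),0])
kn=p+.057*u+[0,0,.009]
cur+=cyl(kn,yaw,-.012,.012)
overlay(cv2.imread("pics/scene2.png"),sc,cur,(340,120,500,240),5,"pics/o_s.png",1.2)
overlay(cv2.imread("pics/top2.png"),t,cur,(150,160,250,260),6,"pics/o_t.png",1.7)
a=cv2.imread("pics/o_s.png");b=cv2.imread("pics/o_t.png")
m=np.zeros((600,800,3),np.uint8);m[:,:400]=a[:,280:680];m[:,400:]=b[:,100:500];cv2.imwrite("pics/o1.png",m)
E
```

```text
scene screws [[0.6199 0.2273]
 [0.6252 0.1796]
 [0.603  0.177 ]
 [0.5978 0.2252]] [0.6115 0.2023 0.12  ]
96.37554109382693
rack front top corners [[0.5963 0.0795]
 [0.5695 0.3176]] [0.5829 0.1986 0.1   ] 96.4091101465443
fixleaf back? [[0.6409 0.1636]
 [0.6262 0.245 ]]
knuckle tops [[0.5635 0.1538]
 [0.5611 0.1789]
 [0.5573 0.2128]
 [0.5538 0.237 ]]
```

View pics/o1.png

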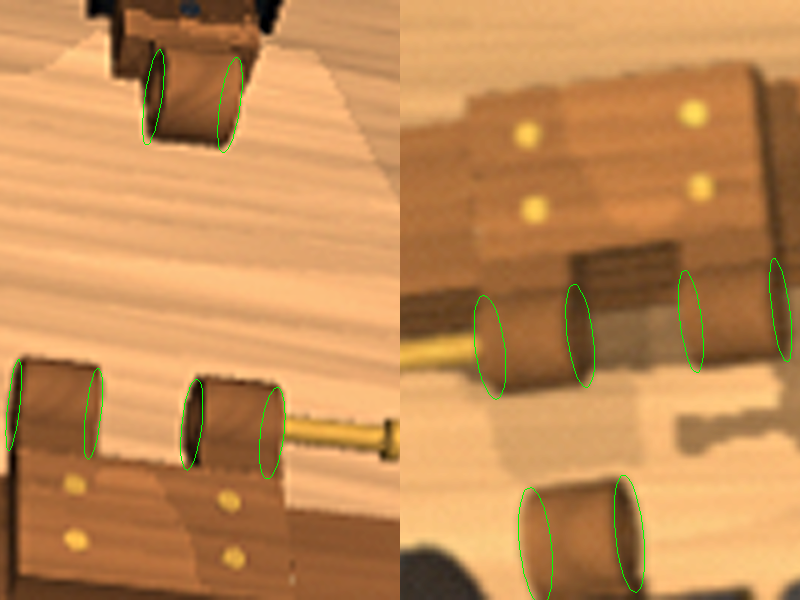

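Request:
{"name": "play_rows", "arguments": {"rows": "0 0 0 20 0 0 1; 0 0 0 30 0 0 1; 0 0 0 25 0 0 1; 0 0 0 8 -5 0.5 1; 0 0 0 0 -10 0 1; 0 0 0 0 -10 0 1; 0 0 0 0 0 0 1; 0 0 0 0 0 0 1"}}

```text
time: 6.88
position: [0.4759, 0.187, 0.1091]
tool_rot: [0.527, -0.472, -0.525, -0.474]
ft_force: [-0.4, 0.1, 0.2]
grip_width: 0.0443
```

Request:
{"name": "play_rows", "arguments": {"rows": "0 0 0 0 -6 0 1; 0 0 0 0 -6 0 1; 0 0 0 0 -6 0 1; 0 0 0 0 -6 0 1; 0 0 0 0 -6 0 1; 0 0 0 0 -6 0 1; 0 0 0 0 -2 0 1; 0 0 0 0 0 0 1"}}

```text
time: 7.55
position: [0.512, 0.1908, 0.1077]
tool_rot: [0.526, -0.473, -0.525, -0.473]
ft_force: [-0.3, 0.8, -1.1]
grip_width: 0.0439
```

Request:
{"name": "play_rows", "arguments": {"rows": "0 0 0 0 0 0 1; 0 0 0 0 0 0 1; 0 0 0 0 0 0 1"}}

```text
time: 7.8
position: [0.5106, 0.1907, 0.1076]
tool_rot: [-0.525, 0.473, 0.526, 0.473]
ft_force: [-0.1, -0.6, -0.7]
grip_width: 0.0434
```

```bash
cat > look.py <<'E'
import sys
from h import *
n=sys.argv[1]; yaw=np.radians(float(sys.argv[2])); g=np.array([float(v) for v in sys.argv[3:5]]+[.115])
o=readout.get_obs();p=o["position"]; M=R.from_quat(o["tool_rot"]).as_matrix(); print(p,M,o["ft_force"],o["grip_width"])
u=-M[:,1]; kn=p+.057*u-.009*M[:,0]; yk=np.arctan2(u[1],u[0]); print("kn",kn,np.degrees(yk), "rel gap mm",1e3*R.from_euler("z",-yaw).apply(kn-g))
t=imaging.camera_info("top"); sc=imaging.camera_info("scene"); it=imaging.camera("top"); ii=imaging.camera("scene")
cv2.imwrite(f"pics/top{n}.png",it);cv2.imwrite(f"pics/scene{n}.png",ii)
pp=proj(sc,g)[0].round().astype(int);q=proj(t,g)[0].round().astype(int)
def cr(im,c,al): return cv2.convertScaleAbs(cv2.resize(im[c[1]-25:c[1]+25,c[0]-33:c[0]+33],None,fx=12,fy=12,interpolation=cv2.INTER_CUBIC)[:300*2,:792],alpha=al)
def hf(im,c,al): return cv2.convertScaleAbs(cv2.resize(im[c[1]-20:c[1]+17,c[0]-50:c[0]+50],None,fx=8,fy=8,interpolation=cv2.INTER_CUBIC),alpha=al)
a=hf(ii,pp,1.2);b=hf(it,q,1.7); print("scene origin",pp-[50,20],"top origin",q-[50,20],"scale 8")
cv2.imwrite(f"pics/L{n}.png",np.vstack([a,b]))
E
python3 look.py 3 6.2 .566 .197
```

```text
[0.5106 0.1907 0.1076] [[-0.0008 -0.9945 -0.1051]
 [-0.0001 -0.1051  0.9945]
 [-1.      0.0008 -0.    ]] [-0.106  -0.6197 -0.7229] 0.04343611504119396
kn [0.5673 0.1967 0.1166] 6.0343987148771445 rel gap mm [ 1.2396 -0.4247  1.5709]
scene origin [375 183] top origin [155 194] scale 8
```

View pics/L3.png

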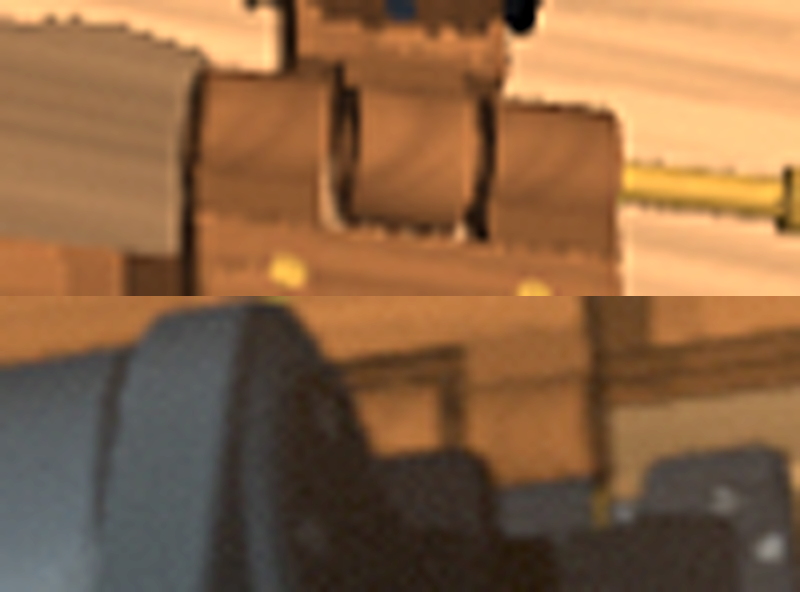

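Request:
{"name": "play_rows", "arguments": {"rows": "0 0 0 1.5 1 0 1; 0 0 0 0 0 0 1; 0 0 0 0 0 0 1; 0 0 0 0 0 0 1; 0 0 0 0 0 0 1; 0 0 0 0 0 0 1"}}

```text
time: 8.4
position: [0.5102, 0.1907, 0.1063]
tool_rot: [0.526, -0.473, -0.526, -0.473]
ft_force: [-0.3, 0.3, -1.6]
grip_width: 0.0436
```

```bash
cat > ov.py <<'E'
import sys
from h import *
n=sys.argv[1]; yaw=np.radians(float(sys.argv[2])); g=np.array([float(v) for v in sys.argv[3:5]]+[.115])
o=readout.get_obs();p=o["position"]; M=R.from_quat(o["tool_rot"]).as_matrix(); print(p,o["ft_force"],o["grip_width"])
u=-M[:,1]; kn=p+.057*u-.009*M[:,0]; yk=np.arctan2(u[1],u[0]); print("kn",kn,np.degrees(yk), "rel gap mm",1e3*R.from_euler("z",-yaw).apply(kn-g))
sc=imaging.camera_info("scene"); im=np.mean([imaging.camera("scene").astype(float) for _ in range(4)],0).astype(np.uint8)
cv2.imwrite(f"pics/scene{n}.png",im)
x0,y0,x1,y1,s=385,183,465,233,10
b=cv2.convertScaleAbs(cv2.resize(im[y0:y1,x0:x1],None,fx=s,fy=s,interpolation=cv2.INTER_CUBIC),alpha=1.3)
rot=R.from_euler("z",yaw).as_matrix()
fl=[g+rot@np.array([.023,y,.005]) for y in (-.042,.042)]
def draw(C,col):
    for c in C:
        q=(proj(sc,c)-[x0,y0]+.5)*s-.5; cv2.polylines(b,[np.round(q).astype(int).reshape(-1,1,2)],False,col,1,cv2.LINE_AA)
def sil(p,yaw,y0,y1):
    C=np.array(cyl(p,yaw,y0,y1)); h=cv2.convexHull(proj(sc,C).astype(np.float32)).reshape(-1,2); h=np.vstack([h,h[:1]])
    q=(h-[x0,y0]+.5)*s-.5; return [np.round(q).astype(int).reshape(-1,1,2)]
for a,bb,pp,yw,col in ((-.042,-.016,g,yaw,(0,255,0)),(.016,.042,g,yaw,(0,255,0)),(-.012,.012,kn,yk,(255,255,0))):
    cv2.polylines(b,sil(pp,yw,a,bb),False,col,1,cv2.LINE_AA)
draw([np.array(fl)],(0,255,0))
cv2.imwrite(f"pics/ov{n}.png",b)
E
python3 ov.py 4 6.2 .5655 .197
```

```text
[0.5102 0.1907 0.1063] [-0.3254  0.253  -1.5747] 0.04360076264881288
kn [0.5669 0.1967 0.1153] 6.028370094422777 rel gap mm [ 1.3183 -0.4756  0.2759]
```

View pics/ov4.png

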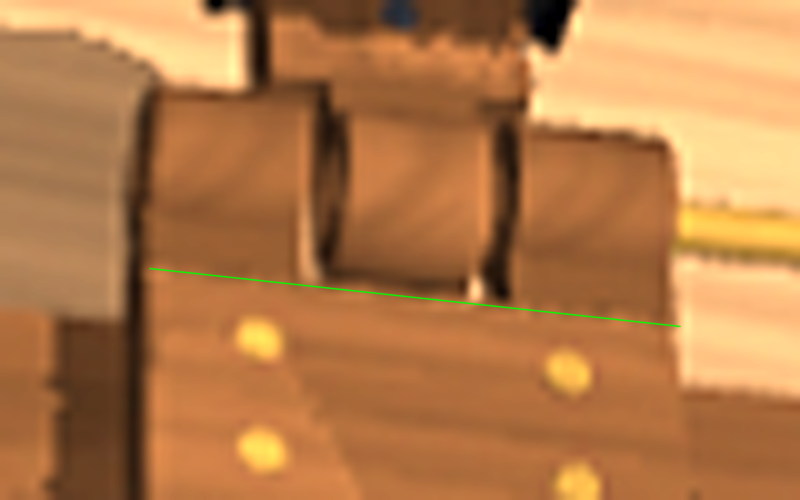

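```bash
sed -i 's/def sil(p,yaw,y0,y1)/def sil(p,yaw,ya,yb)/; s/C=np.array(cyl(p,yaw,y0,y1))/C=np.array(cyl(p,yaw,ya,yb))/; s/im=np.mean(.*$/im=cv2.imread("pics\/scene4.png")/; s/^cv2.imwrite(f"pics\/scene.*$//' ov.py; sed 's/im=cv2.imread("pics\/scene4.png")/im=np.mean([imaging.camera("scene").astype(float) for _ in range(4)],0).astype(np.uint8)/' ov.py > ovlive.py; python3 ov.py 5 6.2 .5655 .197
```

```text
[0.5101 0.1907 0.1063] [-0.034   0.5568 -0.792 ] 0.043446609708084456
kn [0.5668 0.1966 0.1153] 6.026777536224025 rel gap mm [ 1.2802 -0.4992  0.2745]
```

View pics/ov5.png

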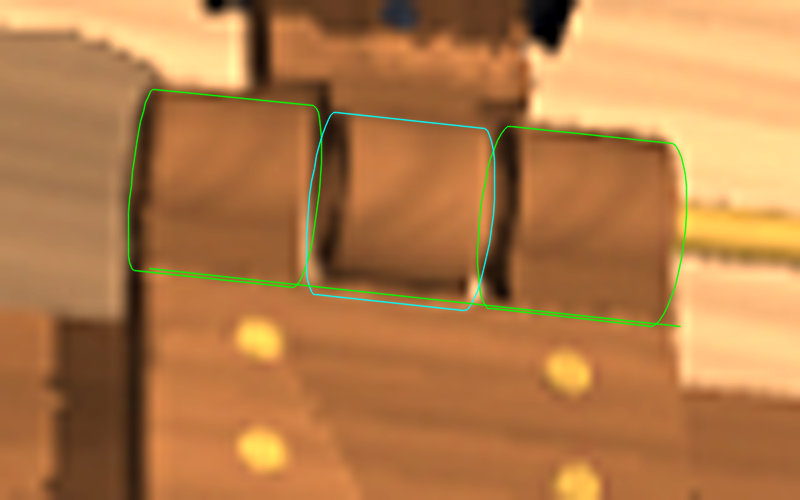

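```bash
cat > rel.py <<'E'
from h import *
t=imaging.camera_info("top"); sc=imaging.camera_info("scene")
p=np.array([.4467,.1837,.1887]);M=np.array([[-.0048,-.9945,-.1043],[-.0007,-.1043,.9945],[-1,.0049,-.0002]])
kn=p-.057*M[:,1]-.009*M[:,0]; g=np.array([.566,.197,.115]); yg=np.radians(6.2); yk=np.radians(6)
def panel(im,info,x0,y0,al):
    s=20/3; b=cv2.convertScaleAbs(cv2.resize(im[y0:y0+90,x0:x0+60],(400,600),interpolation=cv2.INTER_CUBIC),alpha=al)
    for a,bb,pp,yw in ((-.042,-.016,g,yg),(.016,.042,g,yg),(-.012,.012,kn,yk)):
        h=cv2.convexHull(proj(info,np.array(cyl(pp,yw,a,bb))).astype(np.float32)).reshape(-1,2)
        q=((h-[x0,y0]+.5)*s-.5).round().astype(int); print(q.min(0),q.max(0)); cv2.polylines(b,[q.reshape(-1,1,2)],True,(0,255,0),1,cv2.LINE_AA)
    return b
a=panel(cv2.imread("pics/top2.png"),t,177,190,1.8); b=panel(cv2.imread("pics/scene2.png"),sc,397,125,1.3)
cv2.imwrite("pics/rel.png",np.hstack([a,b]))
E
python3 rel.py
```

```text
[236  86] [362 214]
[  9 116] [143 243]
[ 62 331] [202 474]
[  5 447] [134 579]
[238 472] [377 605]
[184  34] [316 171]
```

View pics/rel.png

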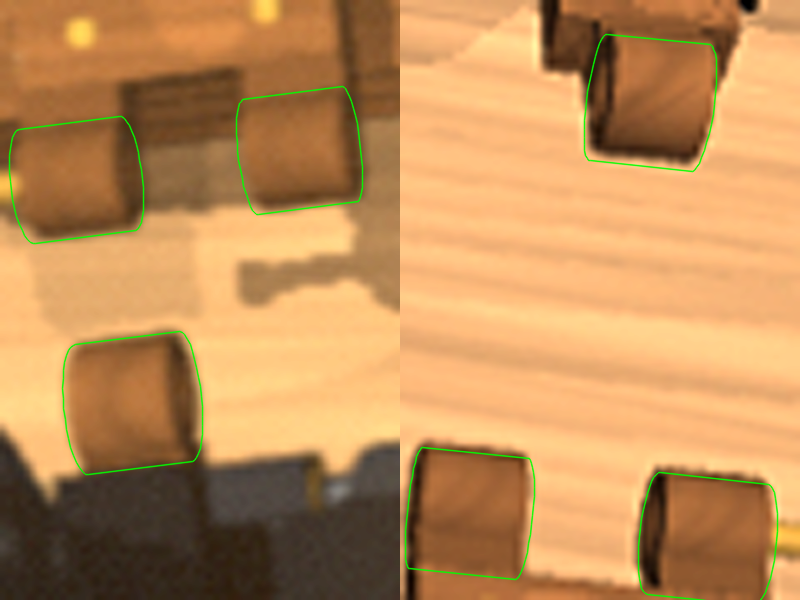

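Request:
{"name": "play_rows", "arguments": {"rows": "0 0 0 0.3 0.5 0.4 1; 0 0 0 0 0 0 1; 0 0 0 0 0 0 1; 0 0 0 0 0 0 1; 0 0 0 0 0 0 1; 0 0 0 0 0 0 1; 0 0 0 0 0 0 1; 0 0 0 0 0 0 1"}}

```text
time: 9.27
position: [0.5096, 0.191, 0.106]
tool_rot: [0.526, -0.473, -0.526, -0.473]
ft_force: [-0.2, 0.0, 0.1]
grip_width: 0.0439
```

```bash
python3 ovlive.py 6 6.2 .566 .197
python3 - <<'E'
from h import *
F=[];V=[]
for _ in range(6):
    imaging.camera("top"); o=readout.get_obs(); F.append(np.r_[o["ft_force"],o["moment"]]); V.append(abs(o["joint_velocities"]).max())
print(np.mean(F,0),max(V),o["time"],R.from_quat(o["tool_rot"]).as_matrix()[2])
d=cv2.absdiff(cv2.imread("pics/top0.png"),imaging.camera("top")).max(2)
print("thimbles/hook/jar diff",d[280:305,300:345].max(),d[70:130,285:375].max())
E
```

```text
[0.5096 0.191  0.106 ] [-0.2393  0.0345  0.1249] 0.04393670552938274
kn [0.5663 0.197  0.115 ] 6.0252033948824195 rel gap mm [ 0.2997 -0.0536 -0.039 ]
[ 0.4533 -0.1972 -0.9421  0.0414  0.0265  0.001 ] 0.0031313910401402764 9.7667 [-1. -0. -0.]
thimbles/hook/jar diff 42 27
```

View pics/ov6.png

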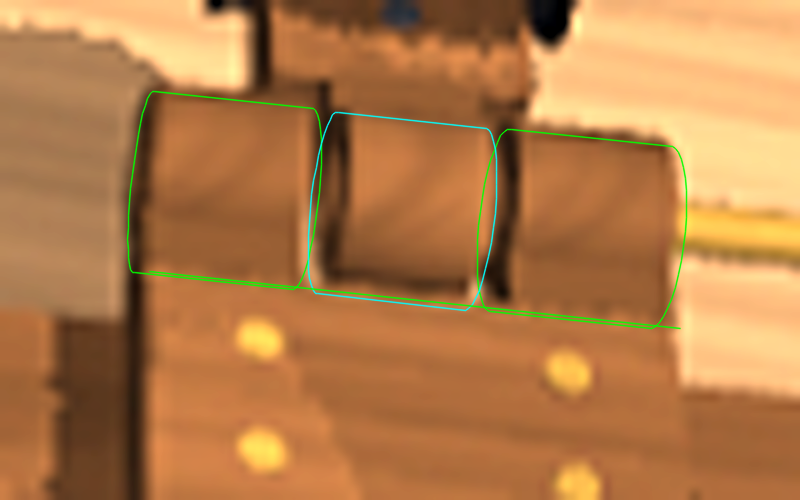

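```bash
python3 -c "
from rig import robot; print(robot.hand_in())"
```

```text
the job is handed in; nothing more can be done
None
```

I lifted the leaf out of the tray with a 40 N grip across its 44 mm width. I turned it about 14° to the rack's yaw and brought its knuckle into the gap from the robot's side. I handed in at about 9.8 s with the leaf still held there.

**Alignment:** the last check put the knuckle within about 0.3 mm of my estimate of the rack gap in every axis, and the leaf's yaw within 0.2° of the rack's. That estimate is itself only good to about 1 mm. The top camera, the scene camera and the arm's own position differed by up to 2 mm on absolute positions. Compared within each picture, knuckle against rack, they agreed to about 0.5 mm. The pin has 3.5 mm to spare around it in the hole.

**Level and free:** the tool was exactly vertical and still. The averaged wrist force was about −0.9 N vertical, close to the leaf's own weight. The sideways force was 0.5 N or less, so there is no sign of it pushing on the rack.

**Not fully checked:** at the end, the top picture still differed from the first one around the thimbles (up to 42 grey levels) and around the jar and hook (up to 27). I put this down to shadows and noise but did not look closer. The gripper stayed well above the thimbles and never went near the jar or the hook.

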